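Fetch the lathe chuck from behind the finish bottles

TASK

The small four-jaw lathe chuck stands in the plywood rack behind a row of three finish bottles. First, before touching the chuck, clear all three bottles onto the green mat, standing; then set the chuck upright in the middle of the round black-topped stand, and after that put each bottle back in the rack, standing in the middle of the disc that has the colour of its cap. Never let a bottle tip over, and leave the dark wooden bowl alone.

Things in the scene. Friction and masses are not known exactly. Their poses are not given: they have to be found in the camera images.
- red_bottle: Amber glass bottle with a paper band and a red screw cap, 113 mm tall. Straight round body 47 mm in diameter from 0 to 96 mm above the underside; origin at the centre of the underside, z up along its axis, yaw meaningless; about 0.2 kg. It stands in the rack on the red disc.
- yellow_bottle: White plastic bottle with a yellow band and a yellow pointed cap, 109 mm tall. Straight round body 47 mm in diameter from 0 to 96 mm above the underside; origin at the centre of the underside, z up along its axis, yaw meaningless; about 0.2 kg. It stands in the rack on the yellow disc.
- blue_bottle: Aluminium spray can with a blue band and a blue cap, 116 mm tall. Straight round body 47 mm in diameter from 0 to 96 mm above the underside; origin at the centre of the underside, z up along its axis, yaw meaningless; about 0.2 kg. It stands in the rack on the blue disc.
- chuck: Small dark steel four-jaw lathe chuck, 0.6 kg: a cylinder 62 mm in diameter, 32 mm high, with four bright jaws on top that do not overhang it, 45 mm tall in all. Origin at the centre of its underside, z up. It stands on the rack floor, 8 mm above the table, its centre 60 mm behind the row of bottles (5 mm gap); with the bottles gone 30 mm is free all round it.
- red_disc: Flat red disc, 64 mm wide, 2 mm thick, under the red-capped bottle, fixed on the floor of the fixed plywood rack. Origin at the centre of its underside, 8 mm above the table. x points square from the rack's open front to its back; y along the row of discs (68 mm apart). Rack: 180 (x) by 220 mm (y), walls 26 mm high at back and sides; the row lies 40 mm in front of its middle.
- yellow_disc: Flat yellow disc, 64 mm wide, 2 mm thick, under the yellow-capped bottle, fixed on the floor of the fixed plywood rack. Origin at the centre of its underside, 8 mm above the table. x points square from the rack's open front to its back; y along the row of discs (68 mm apart). Rack: 180 (x) by 220 mm (y), walls 26 mm high at back and sides; the row lies 40 mm in front of its middle.
- blue_disc: Flat blue disc, 64 mm wide, 2 mm thick, under the blue-capped bottle, fixed on the floor of the fixed plywood rack. Origin at the centre of its underside, 8 mm above the table. x points square from the rack's open front to its back; y along the row of discs (68 mm apart). Rack: 180 (x) by 220 mm (y), walls 26 mm high at back and sides; the row lies 40 mm in front of its middle.
- mat: Flat green mat, fixed, 240 mm (its x) by 120 mm (its y), 3 mm thick: the side area. Origin at the centre of its underside on the table.
- stand: Round aluminium stand with a black rubber top, fixed, 84 mm in diameter, 8 mm high, flat on top. Origin at the centre of its underside on the table.
- bowl: Turned bowl of dark wood, 96 mm across, 38 mm high, loose on the table beyond the work; a bystander. Origin at the centre of its underside. (A terracotta sanding drum 115 mm high and a wooden tool block 160 mm high also stand, fixed, at the far left and far right, at least 0.78 m ahead of the robot.)

How it is judged:
On the way, in this order (a step that is already met when the one before it is completed fails the run):
1. all three bottles stand upright on the green mat, the chuck not yet moved (within 30 mm of its start) (x of red_bottle in the frame of mat between -0.12 and 0.12 m and y of red_bottle in the frame of mat between -0.06 and 0.06 m and z of each of red_bottle, yellow_bottle, blue_bottle in the frame of mat below 0.008 m and angle between each of red_bottle, yellow_bottle, blue_bottle's own z axis and vertical below 0.1 rad and linear speed of each of red_bottle, yellow_bottle, blue_bottle below 0.03 m/s and x of yellow_bottle in the frame of mat between -0.12 and 0.12 m and y of yellow_bottle in the frame of mat between -0.06 and 0.06 m and x of blue_bottle in the frame of mat between -0.12 and 0.12 m and y of blue_bottle in the frame of mat between -0.06 and 0.06 m and distance of chuck from where it was at the start of the episode below 0.03 m), for 0.2 s.
2. the chuck stands upright in the middle of the stand, the bottles still on the mat (horizontal distance between chuck and stand below 0.012 m and z of chuck in the frame of stand between 0.004 and 0.013 m and angle between each of chuck, red_bottle, yellow_bottle, blue_bottle's own z axis and vertical below 0.1 rad and x of red_bottle in the frame of mat between -0.12 and 0.12 m and y of red_bottle in the frame of mat between -0.06 and 0.06 m and z of each of red_bottle, yellow_bottle, blue_bottle in the frame of mat below 0.008 m and linear speed of each of red_bottle, yellow_bottle, blue_bottle below 0.03 m/s and x of yellow_bottle in the frame of mat between -0.12 and 0.12 m and y of yellow_bottle in the frame of mat between -0.06 and 0.06 m and x of blue_bottle in the frame of mat between -0.12 and 0.12 m and y of blue_bottle in the frame of mat between -0.06 and 0.06 m), for 0.2 s.
At the end, for the whole second after the job is handed in: The chuck stands upright and at rest on the stand, within 12 mm of its centre, and each bottle stands upright and at rest on the disc of its cap's colour, within 12 mm of its centre (horizontal distance between chuck and stand below 0.012 m and z of chuck in the frame of stand between 0.004 and 0.013 m and angle between each of chuck, red_bottle, yellow_bottle, blue_bottle's own z axis and vertical below 0.1 rad and linear speed of each of chuck, red_bottle, yellow_bottle, blue_bottle below 0.02 m/s and horizontal distance between red_bottle and red_disc below 0.012 m and z of red_bottle in the frame of red_disc below 0.007 m and horizontal distance between yellow_bottle and yellow_disc below 0.012 m and z of yellow_bottle in the frame of yellow_disc below 0.007 m and horizontal distance between blue_bottle and blue_disc below 0.012 m and z of blue_bottle in the frame of blue_disc below 0.007 m); the robot touches nothing.
It fails at once if a bottle is tipped over (more than 40 degrees) (angle between any of red_bottle, yellow_bottle, blue_bottle's own z axis and vertical above 0.7 rad).
It fails at once if the wooden bowl is moved by more than 20 mm (distance of bowl from where it was at the start of the episode above 0.02 m).
It also fails if it takes over 138 s, if anything falls off the work surface, if the arm or the gripper's body presses on something with over 40 N, if the wrist force passes 120 N, or if a joint passes its speed limit or range.

ROBOT

A 7-joint arm with a two-finger parallel gripper is mounted at the origin on the work surface. World frame = base frame: x ahead of the robot, y to its left, z up, the work surface at z = 0. Lengths are in m, angles in rad, forces in N, time in s.
With the tool pointing down it reaches from about 0.4 to 0.925 m from the base axis. Payload 4.1 kg.
Tool frame: the origin (TCP) lies at the very end of the fingers, on their centre line; the grasp point (between the pads) lies hold_point_z behind it (hold_point_z is the distance from the TCP to the grasp point, in m); z points along the fingers, y is the line along which they close (so a half turn about z gives the same grasp; the last joint's range is limited). The gripper opens to 85 mm and grips with 20 to 120 N. Pads are 22 mm wide; open, the fingers measure 114 mm over their backs; the gripper's body (76 mm by 85 mm) begins 54 mm behind the grasp point. The pads swing forward as they close: fully open they stand 13 mm farther back than shut.
Start: joints at [-1.298, 0.398, 0.045, 1.537, -0.019, 1.207, -0.051], TCP at [0.236, 0.606, 0.231] pointing down, gripper open.
Joint ranges: [-2.82, 2.82], [-0.49, 2.23], [-1.37, 1.46], [0, 2.46], [-1.36, 4.5], [0.23, 2], [-2.94, 2.94]. Speed limits (rad/s): [2.57, 2.57, 3.14, 3.14, 3.14, 3.14, 3.14].

INTERFACE

Orientations are given as a unit quaternion [w, x, y, z].
In Python, from bench import sense, snapshot, close_job, hold_point_z gives the robot as it stands.
- The arm moves only by the tool carry_out, never from a script. Its argument "commands" is one flat list of numbers, 7 for each row, row after row: the shift along the world's x, y, z in mm, then the turn, a rotation vector about the world's x, y, z in degrees, then the finger opening in mm, from 0 to 85.4. A call has 1 to 8 rows; each row shifts and turns the commanded pose from where the row before left it; what a row does not reach is not made up. A row lasts 1/8 s, in which the tool goes at most 62.5 mm and 10.7 degrees, less where a joint would pass 70% of its speed; a pose out of reach is approached as far as the arm can. A call with a gripper value outside its range is refused whole. The fingers move at their own pace and stop on an object; "grip_force" is the grip in N (left out, the last holds). Time passes only in rows, so rows that do not move let the fingers close. It gives the time, the measured TCP pose, the force, the opening and the grip force at its end, in the units of the state.
- sense(): the state, without advancing time (a new reading comes with each control period).
- snapshot(name): name is "side" or "top" or "wrist"; returns a dict with "color" (480x640x3 uint8, blue, green, red), "fx", "fy", "cx", "cy" (pixels), "cam_to_world" (4x4, takes a point from camera to world coordinates). Camera axes: x right, y down, z forward; pixel columns grow to the right and rows downward; lengths in m; the calibration is good to about 2 mm. A picture is of the moment at which its call begins. There is no depth.
- close_job(): hands the job in; it is judged then, once.
The state is a dict: "t": time; "joint_positions": joint angles; "qvel": joint speeds; "joint_efforts": joint torques, N m; "ee_pos": TCP position; "tool_rot": TCP orientation; "ft_force": force on the tool from outside, world axes, zero at the start; "wrist_torque": the same for the moment, N m; "grip_width": finger opening in m; "gripper_force": force on a finger pad.
Only numpy, scipy, OpenCV 4.12 (cv2) and the standard library are available. Lean on these libraries where they do the work, as an engineer would, in place of code of your own. Each camera call takes 0.05 s, during which the arm holds its last target. There are 200 camera calls.

## Working session

There is one attempt and no reset: what is moved stays moved. The work goes in short steps, Python scripts to look and compute and a tool call to move; the robot and the scene stay as the last step left them, time stands still between calls to the robot, and variables do not carry over. Pictures are saved under pics/ and viewed, at most 14 in all, crops included, and the job is handed in when it is done.

Besides the shell and the picture viewer there is one more tool, called after ">>>" by a JSON object that holds its "name" and its "arguments". carry_out: Moves the arm, as the interface text tells. Its arguments: {"type":"object","properties":{"commands":{"type":"array","items":{"type":"number"}},"grip_force":{"type":"number"}},"required":["commands"]}

```bash
ls; mkdir -p pics; cat > h.py <<'E'
import numpy as np, cv2
from bench import sense, snapshot, close_job, hold_point_z
def ray(s,u,v,z):
    M=np.array(s["cam_to_world"]); d=M[:3,:3]@np.array([(u-s["cx"])/s["fx"],(v-s["cy"])/s["fy"],1.]); o=M[:3,3]
    return o+d*(z-o[2])/d[2]
def proj(s,p):
    M=np.linalg.inv(np.array(s["cam_to_world"])); c=M[:3,:3]@np.array(p)+M[:3,3]
    return c[0]/c[2]*s["fx"]+s["cx"], c[1]/c[2]*s["fy"]+s["cy"]
E
python3 - <<'E'
from h import *
print(hold_point_z, sense())
for n in ("top","side"):
    s=snapshot(n); cv2.imwrite(f"pics/{n}0.png",s["color"]); print(n,s["fx"],s["cx"],s["cy"],np.round(s["cam_to_world"],4).tolist())
E
```

```text
pics
0.0187 {'t': 0.0, 'joint_positions': array([-1.29803757,  0.39918508,  0.04502223,  1.53788795, -0.01869563,
        1.20689612, -0.05070901]), 'qvel': array([ 4.79765084e-04, -4.07529320e-04,  1.08150640e-03,  1.60821914e-05,
        5.52121354e-04,  1.05679246e-03,  4.52350506e-04]), 'joint_efforts': array([ 3.38253121e-04, -4.75121784e+01,  1.36501305e+00, -2.54214764e+01,
        1.16756558e-02,  9.56013246e-03, -4.66360817e-06]), 'ee_pos': array([0.23585871, 0.60501404, 0.23026417]), 'tool_rot': array([-1.14092003e-04,  1.84754130e-01,  9.82784287e-01, -9.70946567e-04]), 'ft_force': array([ 0.23480649,  0.98306406, -0.2518248 ]), 'wrist_torque': array([-0.02539286,  0.00884174, -0.0095492 ]), 'gripper_force': 0.0, 'grip_width': 0.08490524974406817}
top 474.9693710260539 318.3183990108655 234.3091423228209 [[-0.0162, -0.9807, 0.1947, 0.3604], [-0.9997, 0.0193, 0.0137, -0.0135], [-0.0172, -0.1945, -0.9808, 1.1279], [0.0, 0.0, 0.0, 1.0]]
side 433.51626982140243 315.8944325294475 245.29045632124738 [[-0.9638, -0.1447, 0.224, 0.3925], [-0.2664, 0.4828, -0.8342, 0.7282], [0.0126, -0.8637, -0.5038, 0.5024], [0.0, 0.0, 0.0, 1.0]]
```

View pics/top0.png

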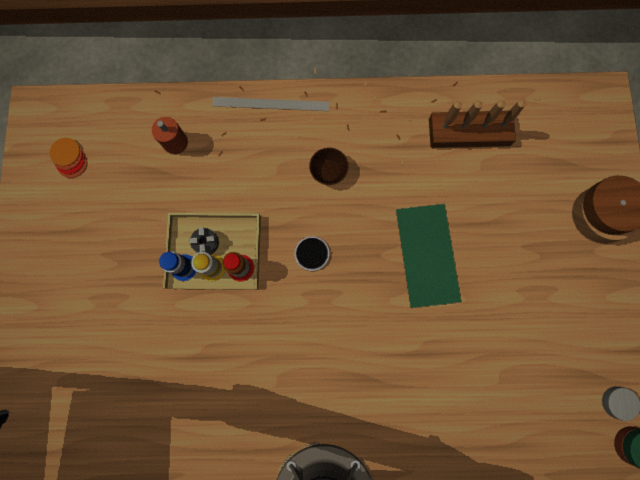

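View pics/side0.png

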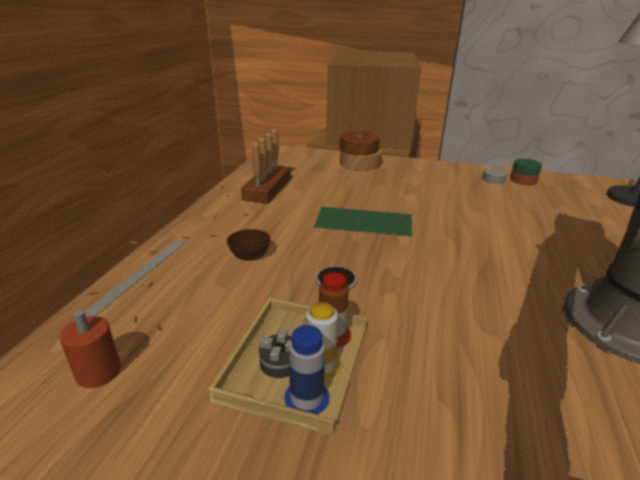

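```bash
python3 - <<'E'
from h import *
s=snapshot("top"); im=s["color"]
cv2.imwrite("pics/c1.png",cv2.resize(im[200:300,155:275],None,fx=6,fy=6,interpolation=cv2.INTER_CUBIC)[:600])
hsv=cv2.cvtColor(im,cv2.COLOR_BGR2HSV)
def blob(lo,hi,box):
    m=cv2.inRange(hsv,lo,hi); k=np.zeros_like(m); a,b,c,d=box; k[b:d,a:c]=m[b:d,a:c]
    k=cv2.morphologyEx(k,cv2.MORPH_OPEN,np.ones((3,3)))
    return np.argwhere(k)[:,::-1]
p=blob((60,60,20),(95,255,255),(380,190,480,320))
w=np.array([ray(s,u,v,.003)[:2] for u,v in p]).astype(np.float32)
print("mat",len(p),cv2.minAreaRect(w*1000),cv2.boxPoints(cv2.minAreaRect(w*1000)))
p=blob((0,0,0),(180,120,45),(295,235,330,272)); w=np.array([ray(s,u,v,.008)[:2] for u,v in p])
print("stand",len(p),w.mean(0),np.ptp(w,0), cv2.minEnclosingCircle((w*1000).astype(np.float32)))
for n,lo,hi in(("red",(0,180,120),(6,255,255)),("yel",(18,150,120),(32,255,255)),("blu",(108,150,60),(125,255,255))):
    p=blob(lo,hi,(155,240,262,290)); print(n,len(p),p.mean(0) if len(p) else 0, p.min(0),p.max(0))
E
```

```text
mat 4836 ((529.94189453125, -257.47607421875), (236.9228057861328, 117.57976531982422), 5.544435977935791) [[ 406.35458 -210.40671]
 [ 417.7148  -327.43637]
 [ 653.5292  -304.54544]
 [ 642.16895 -187.51578]]
stand 653 [0.53819802 0.01975447] [0.07024651 0.06932036] ((538.2434692382812, 19.534143447875977), 36.777496337890625)
red 179 [230.80446927 260.99441341] [224 254] [238 268]
yel 164 [200.30487805 261.38414634] [194 255] [207 268]
blu 312 [172.22435897 263.19551282] [160 252] [194 279]
```

View pics/c1.png

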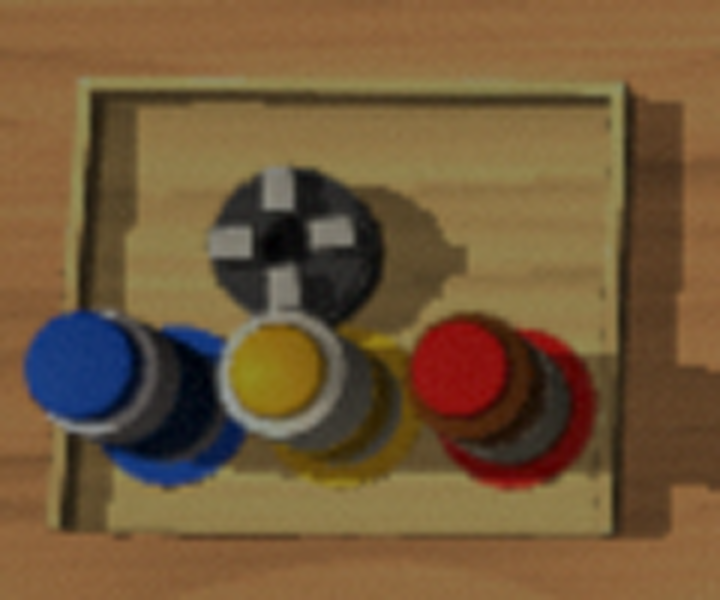

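```bash
python3 - <<'E'
from h import *
s=snapshot("top")
P={"red cap":(459,367,.123),"yel shoulder":(281,373,.106),"yel tip":(272,369,.117),"blue cap":(80,365,.126),"chuck":(281,240,.053),
"BL":(79,79,.026),"BR":(628,83,.026),"red right edge":(597,395,.010),"red bot":(510,488,.01),"yel bot":(343,486,.01),"blue bot":(172,487,.01),"FR":(612,536,.008),
"cap red base":(459,367,.123)}
for k,(u,v,z) in P.items(): print(k,np.round(ray(s,155+(u+.5)/6-.5,200+(v+.5)/6-.5,z)*1000,1))
a=snapshot("side"); print([np.round(proj(a,p)) for p in ([.53,-.257,.003],[.538,.0196,.008])])
E
```

```text
red cap [505.9 188.2 123. ]
yel shoulder [507.3 256.4 106. ]
yel tip [507.3 256.8 117. ]
blue cap [508.7 323.2 126. ]
chuck [566.6 272.   53. ]
BL [639.  362.4  26. ]
BR [632.8 142.3  26. ]
red right edge [510.  155.9  10. ]
red bot [473.8 189.8  10. ]
yel bot [475.8 255.8  10. ]
blue bot [476.6 323.5  10. ]
FR [454.4 149.7   8. ]
cap red base [505.9 188.2 123. ]
[array([364., 220.]), array([337., 277.])]
```

The pictures show the rack at top-image px (168–260, 213–290) with the blue, yellow and red caps near (168,261), (201,261) and (231,261). The chuck is at (202,240), the stand at (312,254), the mat at (397–461, 204–307) and the bowl at (328,166). The measured spacings (67.5 mm and 220 mm) agree with the sizes given, so I'm moving now.

>>> {"name": "carry_out", "arguments": {"commands": [14,-20,0,0,0,-4,85,30,-46,0,0,0,-8,85,32,-50,0,0,0,-8,85,34,-52,-5,0,0,-8,85,34,-52,-5,0,0,-8,85,34,-52,-5,0,0,-8,85,34,-52,-5,0,0,-8,85,30,-46,-5,0,0,-8,85], "grip_force": 50}}

```text
t: 1.25
ee_pos: [0.4792, 0.2312, 0.2066]
tool_rot: [0.0, 0.655, 0.755, 0.0]
ft_force: [0.9, 1.1, -0.0]
grip_width: 0.0851
gripper_force: 0.0
```

>>> {"name": "carry_out", "arguments": {"commands": [22,-34,-5,0,0,-6,70,6,-13,-5,0,0,-2.7,70,0,0,0,0,0,0,70,0,0,0,0,0,0,70]}}

```text
t: 1.75
ee_pos: [0.5052, 0.1905, 0.1964]
tool_rot: [-0.001, 0.706, 0.708, 0.0]
ft_force: [-0.5, -0.4, 1.2]
grip_width: 0.0705
gripper_force: 0.0
```

```bash
python3 - <<'E'
from h import *
q=sense(); print(q["t"],q["ee_pos"],q["tool_rot"],q["grip_width"],q["ft_force"])
w=snapshot("wrist"); cv2.imwrite("pics/w1.png",w["color"]); print(np.round(w["cam_to_world"],3).tolist(),w["fx"])
for n,p in dict(red=[.506,.1885,.123],yel=[.5073,.256,.117],blu=[.5087,.3235,.126],chk=[.5666,.272,.053]).items(): print(n,np.round(proj(w,p)))
E
```

```text
1.75 [0.50516729 0.19045775 0.19635698] [-5.81842925e-04  7.06032850e-01  7.08178820e-01  1.85628798e-04] 0.07048108544593333 [-0.51374573 -0.40992654  1.1880752 ]
[[1.0, 0.003, -0.001, 0.505], [0.002, -0.953, -0.302, 0.267], [-0.002, 0.302, -0.953, 0.338], [0.0, 0.0, 0.0, 1.0]] 358.64695318056124
red [331. 259.]
yel [333. 149.]
blu [337.  16.]
chk [411. 123.]
```

View pics/w1.png

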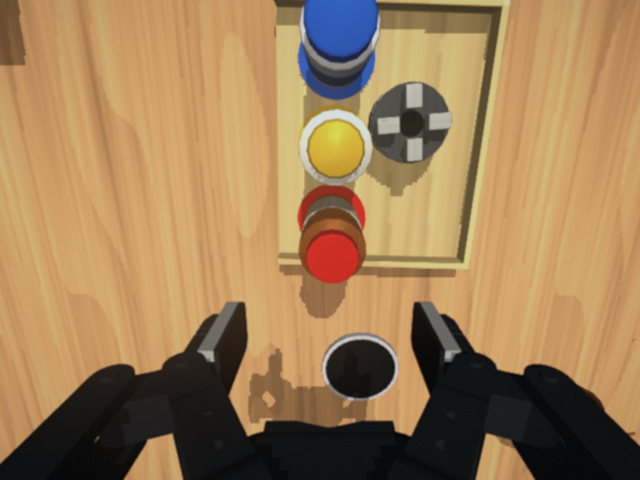

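The wrist view shows the red cap at (332,257), yellow at (336,149) and the chuck at (411,123). All are within 3 px of the predictions, so I'm grasping the red bottle.

>>> {"name": "carry_out", "arguments": {"commands": [1,-2,-30,0,0,0,70,0,0,-40,0,0,0,70,0,0,-36,0,0,0,70,0,0,-20,0,0,0,70,0,0,0,0,0,0,70,0,0,0,0,0,0,40,0,0,0,0,0,0,40,0,0,0,0,0,0,40], "grip_force": 50}}

```text
t: 2.8
ee_pos: [0.5077, 0.1876, 0.0718]
tool_rot: [-0.0, 0.707, 0.707, 0.001]
ft_force: [-2.5, 0.8, 6.9]
grip_width: 0.0457
gripper_force: 51.6
```

```bash
python3 - <<'E'
from h import *
q=sense(); print(q["t"],q["ee_pos"],q["tool_rot"],q["grip_width"],q["ft_force"],q["gripper_force"])
E
```

```text
2.8 [0.50770878 0.18760783 0.07181214] [-1.15405309e-04  7.06905860e-01  7.07306574e-01  1.22554279e-03] 0.04573236973410256 [-2.45932     0.78307152  6.91090345] 51.59661207580939
```

>>> {"name": "carry_out", "arguments": {"commands": [0,0,10,0,0,0,40,0,0,25,0,0,0,40,-5,-15,25,0,0,0,40,-9,-35,10,0,0,0,40,-10,-50,0,0,0,0,40,-10,-50,0,0,0,0,40,-10,-50,0,0,0,0,40,-10,-50,0,0,0,0,40]}}

```text
t: 3.8
ee_pos: [0.4525, -0.0651, 0.1408]
tool_rot: [0.0, 0.707, 0.707, 0.0]
ft_force: [0.6, -0.7, -2.3]
grip_width: 0.0458
gripper_force: 51.8
```

>>> {"name": "carry_out", "arguments": {"commands": [-2,-50,0,0,0,0,40,0,-50,0,0,0,0,40,0,-50,0,0,0,0,40,0,-35,0,0,0,0,40,0,-18.5,-5,0,0,0,40,0,0,-25,0,0,0,40,0,0,-25,0,0,0,40,0,0,-10,0,0,0,40]}}

```text
t: 4.8
ee_pos: [0.45, -0.2664, 0.0743]
tool_rot: [-0.001, 0.707, 0.707, -0.0]
ft_force: [-0.6, -0.1, -2.5]
grip_width: 0.0458
gripper_force: 51.8
```

>>> {"name": "carry_out", "arguments": {"commands": [0,0,0,0,0,0,40,0,0,0,0,0,0,40]}}

```text
t: 5.05
ee_pos: [0.4518, -0.2673, 0.0763]
tool_rot: [0.001, 0.707, 0.707, 0.0]
ft_force: [-1.4, 1.4, -2.3]
grip_width: 0.0458
gripper_force: 51.8
```

>>> {"name": "carry_out", "arguments": {"commands": [0,0,-6,0,0,0,40,0,0,-4,0,0,0,40,0,0,-1,0,0,0,40,0,0,0,0,0,0,40]}}

```text
t: 5.55
ee_pos: [0.4512, -0.2669, 0.0649]
tool_rot: [-0.0, 0.707, 0.707, 0.0]
ft_force: [-2.3, 0.5, 4.0]
grip_width: 0.046
gripper_force: 52.4
```

>>> {"name": "carry_out", "arguments": {"commands": [0,0,0,0,0,0,65,0,0,0,0,0,0,65,0,0,5,0,0,0,65,0,0,40,0,0,0,65,0,0,50,0,0,0,65,0,15,25,0,0,0,70,8,50,6,0,0,0,70,8,60,0,0,0,0,70]}}

```text
t: 6.55
ee_pos: [0.4679, -0.1418, 0.1917]
tool_rot: [0.001, 0.708, 0.706, 0.001]
ft_force: [1.2, -0.1, -0.0]
grip_width: 0.0701
gripper_force: 0.0
```

>>> {"name": "carry_out", "arguments": {"commands": [8,60,0,0,0,0,70,8,60,0,0,0,0,70,8,60,0,0,0,0,70,8,60,0,0,0,0,70,8,60,0,0,0,0,70,1,55,0,0,0,0,70,0,30,0,0,0,0,70,0,11,0,0,0,0,70]}}

```text
t: 7.55
ee_pos: [0.5077, 0.2563, 0.1903]
tool_rot: [-0.0, 0.706, 0.708, 0.0]
ft_force: [-0.2, -0.6, -0.4]
grip_width: 0.07
gripper_force: 0.0
```

>>> {"name": "carry_out", "arguments": {"commands": [0,0,0,0,0,0,70,0,0,0,0,0,0,70]}}

```text
t: 7.8
ee_pos: [0.5086, 0.2518, 0.1905]
tool_rot: [0.0, 0.708, 0.706, -0.0]
ft_force: [1.2, -0.5, -0.3]
grip_width: 0.0697
gripper_force: 0.0
```

```bash
python3 - <<'E'
from h import *
w=snapshot("wrist"); s=snapshot("top")
cv2.imwrite("pics/w2.png",np.hstack([cv2.resize(w["color"],None,fx=.6,fy=.6),cv2.resize(s["color"][180:330,380:480],(192*1,288))]))
for n,p in dict(yel=[.5073,.256,.117],yelsh=[.5073,.256,.106]).items(): print(n,np.round(proj(w,p))*.6)
print("red on mat",np.round(proj(s,[.4505,-.265,.116])))
E
```

```text
yel [196.2 150. ]
yelsh [196.2 146.4]
red on mat [444. 283.]
```

View pics/w2.png

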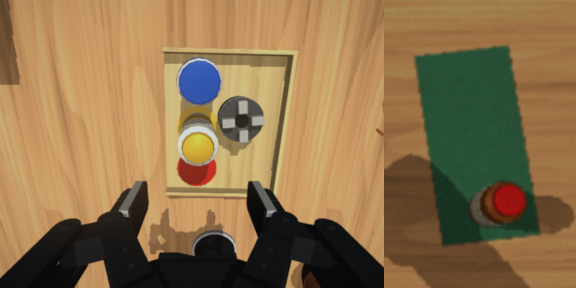

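Yellow cap is at (198,150) in the left half, about 1.5 mm further in x than predicted. Red stands on the mat at top px (446,285), as planned.

>>> {"name": "carry_out", "arguments": {"commands": [1,0,-25,0,0,0,70,0,0,-40,0,0,0,70,0,0,-35,0,0,0,70,0,0,-20,0,0,0,70,0,0,0,0,0,0,70,0,0,0,0,0,0,40,0,0,0,0,0,0,40,0,0,0,0,0,0,40]}}

```text
t: 8.9
ee_pos: [0.51, 0.2543, 0.0719]
tool_rot: [0.0, 0.707, 0.707, 0.001]
ft_force: [-1.6, -0.8, 7.2]
grip_width: 0.0459
gripper_force: 51.5
```

```bash
python3 - <<'E'
from h import *
q=sense(); print(q["t"],q["ee_pos"],q["grip_width"],q["ft_force"],q["gripper_force"])
E
```

```text
8.9 [0.51003353 0.2543136  0.07188143] 0.04594408787873542 [-1.55818375 -0.83026829  7.1857064 ] 51.50052265031263
```

>>> {"name": "carry_out", "arguments": {"commands": [0,0,10,0,0,0,40,0,0,25,0,0,0,40,0,-15,25,0,0,0,40,3.5,-35,10,0,0,0,40,4,-50,0,0,0,0,40,4,-50,0,0,0,0,40,4,-50,0,0,0,0,40,4,-50,0,0,0,0,40]}}

```text
t: 9.9
ee_pos: [0.5285, 0.0028, 0.1408]
tool_rot: [0.0, 0.707, 0.707, 0.0]
ft_force: [0.6, -0.2, -2.2]
grip_width: 0.0459
gripper_force: 51.6
```

>>> {"name": "carry_out", "arguments": {"commands": [2,-50,0,0,0,0,40,0,-50,0,0,0,0,40,0,-50,0,0,0,0,40,0,-50,0,0,0,0,40,0,-40,0,0,0,0,40,0,-23.5,-15,0,0,0,40,0,0,-30,0,0,0,40,0,0,-20,0,0,0,40]}}

```text
t: 10.9
ee_pos: [0.53, -0.2589, 0.0741]
tool_rot: [-0.001, 0.707, 0.707, -0.0]
ft_force: [0.0, 0.9, -2.1]
grip_width: 0.0459
gripper_force: 51.6
```

>>> {"name": "carry_out", "arguments": {"commands": [0,0,0,0,0,0,40,0,0,-6,0,0,0,40,0,0,-4,0,0,0,40,0,0,-1,0,0,0,40,0,0,0,0,0,0,40]}}

```text
t: 11.52
ee_pos: [0.531, -0.2594, 0.065]
tool_rot: [0.0, 0.707, 0.707, 0.0]
ft_force: [-1.0, 1.0, 2.2]
grip_width: 0.0458
gripper_force: 52.0
```

>>> {"name": "carry_out", "arguments": {"commands": [0,0,0,0,0,0,62,0,0,0,0,0,0,62,0,0,5,0,0,0,62,0,0,40,0,0,0,62,0,0,50,0,0,0,62,0,20,25,0,0,0,70,0,50,6,0,0,0,70,-5,60,0,0,0,0,70]}}

```text
t: 12.52
ee_pos: [0.5264, -0.1293, 0.1918]
tool_rot: [0.002, 0.708, 0.706, 0.001]
ft_force: [1.2, 1.1, -0.2]
grip_width: 0.0701
gripper_force: 0.0
```

>>> {"name": "carry_out", "arguments": {"commands": [-5,60,0,0,0,0,70,-5,60,0,0,0,0,70,-5,60,0,0,0,0,70,0,60,0,0,0,0,70,0,60,0,0,0,0,70,0,60,0,0,0,0,70,0,50,0,0,0,0,70,0,30,0,0,0,0,70]}}

```text
t: 13.52
ee_pos: [0.5099, 0.3141, 0.1905]
tool_rot: [-0.0, 0.706, 0.708, 0.0]
ft_force: [0.4, -0.7, -0.0]
grip_width: 0.0701
gripper_force: 0.0
```

>>> {"name": "carry_out", "arguments": {"commands": [0,11,0,0,0,0,70,0,0,0,0,0,0,70,0,0,0,0,0,0,70]}}

```text
t: 13.9
ee_pos: [0.5112, 0.3193, 0.1905]
tool_rot: [0.0, 0.708, 0.706, -0.0]
ft_force: [1.1, 0.0, 0.1]
grip_width: 0.0699
gripper_force: 0.0
```

```bash
python3 - <<'E'
from h import *
w=snapshot("wrist"); s=snapshot("top")
cv2.imwrite("pics/w3.png",np.hstack([cv2.resize(w["color"],None,fx=.6,fy=.6),cv2.resize(s["color"][180:330,380:480],(192*1,288))]))
print(sense()["ee_pos"])
for n,p in dict(blu=[.510,.3235,.126],yd=[.5085,.256,.01],rd=[.507,.1885,.01]).items(): print(n,np.round(proj(w,p))*.6)
print("yel on mat",np.round(proj(s,[.53,-.2575,.11])))
E
```

```text
[0.51113973 0.3196976  0.19055123]
blu [196.2 152.4]
yd [196.2 168. ]
rd [195.6 204. ]
yel on mat [438. 247.]
```

View pics/w3.png

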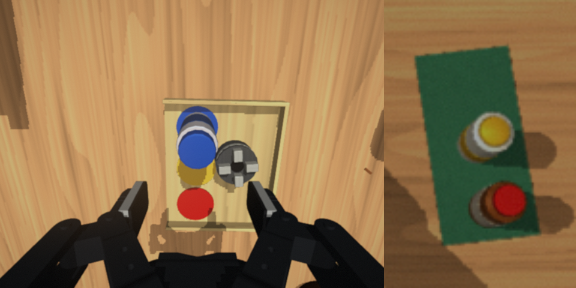

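Blue cap is at (197,150) in the left half, where predicted, and the red disc is at (195,204). Yellow stands on the mat at (493,132) in the right half.

>>> {"name": "carry_out", "arguments": {"commands": [0,2,-25,0,0,0,70,0,1,-40,0,0,0,70,0,0,-35,0,0,0,70,0,0,-20,0,0,0,70,0,0,0,0,0,0,70,0,0,0,0,0,0,40,0,0,0,0,0,0,40,0,0,0,0,0,0,40]}}

```text
t: 15.0
ee_pos: [0.5115, 0.3249, 0.0719]
tool_rot: [0.0, 0.707, 0.707, 0.001]
ft_force: [-1.2, -1.2, 6.6]
grip_width: 0.0462
gripper_force: 51.4
```

```bash
python3 - <<'E'
from h import *
q=sense(); print(q["t"],q["ee_pos"],q["grip_width"],q["ft_force"],q["gripper_force"])
E
```

```text
15.0 [0.51151292 0.32491342 0.07193252] 0.0462047542795563 [-1.23432442 -1.24124103  6.62472842] 51.37470602989197
```

>>> {"name": "carry_out", "arguments": {"commands": [0,0,10,0,0,0,40,0,0,25,0,0,0,40,0,-15,25,0,0,0,40,0,-35,10,0,0,0,40,10,-50,0,0,0,0,40,10,-50,0,0,0,0,40,10,-50,0,0,0,0,40,10,-50,0,0,0,0,40]}}

```text
t: 16.0
ee_pos: [0.5506, 0.0732, 0.1406]
tool_rot: [0.0, 0.707, 0.707, 0.0]
ft_force: [0.7, 0.4, -2.4]
grip_width: 0.0459
gripper_force: 51.7
```

>>> {"name": "carry_out", "arguments": {"commands": [12,-50,0,0,0,0,40,12,-50,0,0,0,0,40,12,-50,0,0,0,0,40,12,-50,0,0,0,0,40,12,-50,0,0,0,0,40,0,-45,0,0,0,0,40,0,-31,-15,0,0,0,40,0,0,-30,0,0,0,40]}}

```text
t: 17.0
ee_pos: [0.6105, -0.2567, 0.0966]
tool_rot: [0.003, 0.709, 0.705, -0.0]
ft_force: [0.3, 0.8, -2.8]
grip_width: 0.0461
gripper_force: 51.8
```

>>> {"name": "carry_out", "arguments": {"commands": [0,0,-20,0,0,0,40,0,0,0,0,0,0,40,0,0,-6,0,0,0,40,0,0,-4,0,0,0,40,0,0,-1,0,0,0,40,0,0,0,0,0,0,40]}}

```text
t: 17.75
ee_pos: [0.611, -0.2513, 0.0651]
tool_rot: [0.0, 0.707, 0.707, 0.0]
ft_force: [-0.3, -0.2, 0.6]
grip_width: 0.0458
gripper_force: 52.0
```

>>> {"name": "carry_out", "arguments": {"commands": [0,0,0,0,0,0,62,0,0,0,0,0,0,62,0,0,5,0,0,0,62,0,0,40,0,0,0,62,0,0,50,0,0,0,62,0,20,25,0,0,0,80,0,50,6,0,0,0,80,-5,60,0,0,0,0,80]}}

```text
t: 18.75
ee_pos: [0.6064, -0.1216, 0.192]
tool_rot: [0.002, 0.708, 0.706, 0.001]
ft_force: [0.6, 0.6, 0.8]
grip_width: 0.08
gripper_force: 0.0
```

>>> {"name": "carry_out", "arguments": {"commands": [-5,60,0,0,0,0,80,-5,60,0,0,0,0,80,-5,60,0,0,0,0,80,-5,60,0,0,0,0,80,-5,60,0,0,0,0,80,-5,50,0,0,0,0,80,-5,30,0,0,0,0,80,-3,11,-20,0,0,0,80]}}

```text
t: 19.75
ee_pos: [0.5683, 0.2727, 0.1714]
tool_rot: [0.0, 0.706, 0.708, 0.002]
ft_force: [-0.8, 0.1, -0.1]
grip_width: 0.0803
gripper_force: 0.0
```

>>> {"name": "carry_out", "arguments": {"commands": [0,0,0,0,0,0,80,0,0,0,0,0,0,80,0,0,0,0,0,0,80]}}

```text
t: 20.12
ee_pos: [0.5685, 0.2676, 0.1708]
tool_rot: [0.0, 0.708, 0.706, 0.0]
ft_force: [-0.3, 0.3, 0.3]
grip_width: 0.0805
gripper_force: 0.0
```

```bash
python3 - <<'E'
from h import *
w=snapshot("wrist"); s=snapshot("top")
cv2.imwrite("pics/w4.png",np.hstack([w["color"],cv2.resize(s["color"][180:330,380:480],(160,240))[:].repeat(2,0)]))
print(sense()["ee_pos"])
for n,p in dict(ch=[.5675,.272,.053],yd=[.5085,.256,.01],rd=[.507,.1885,.01],bd=[.510,.3235,.01]).items(): print(n,np.round(proj(w,p)))
print([np.round(proj(s,p)) for p in([.53,-.2575,.11],[.61,-.25,.119])])
print(np.round(w["cam_to_world"],4).tolist(),w["fx"],w["cx"],w["cy"])
E
```

```text
[0.56826927 0.26847038 0.17085378]
ch [328. 231.]
yd [261. 235.]
rd [264. 304.]
bd [258. 156.]
[array([438., 247.]), array([433., 210.])]
[[1.0, -0.0035, -0.0011, 0.5686], [-0.0036, -0.953, -0.3029, 0.3448], [-0.0, 0.3029, -0.953, 0.3128], [0.0, 0.0, 0.0, 1.0]] 358.64695318056124 328.8535230455674 242.92227837039738
```

View pics/w4.png

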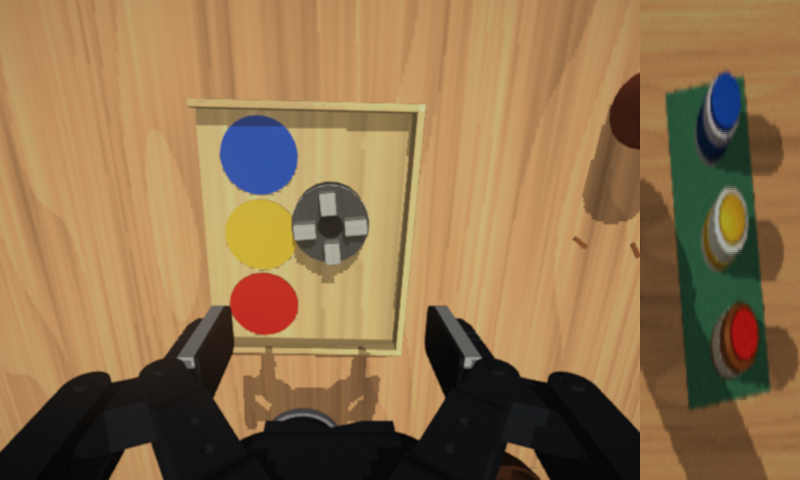

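The left part shows the discs at blue (259,155), yellow (261,233) and red (264,303), within 2 px of prediction. The chuck is at (330,228), about 1.5 mm in x and 2 mm in y from the first estimate. All three bottles stand on the mat in the right strip.

>>> {"name": "carry_out", "arguments": {"commands": [0,2,-35,0,0,0,80,0,1,-45,0,0,0,80,0,0,-40,0,0,0,80,0,0,-24,0,0,0,80,0,0,-12,0,0,0,80,0,0,0,0,0,0,80], "grip_force": 70}}

```text
t: 20.98
ee_pos: [0.5677, 0.2723, 0.0142]
tool_rot: [0.0, 0.707, 0.707, -0.0]
ft_force: [0.6, -0.1, 0.4]
grip_width: 0.0798
gripper_force: 0.0
```

>>> {"name": "carry_out", "arguments": {"commands": [0,0,0,0,0,0,50,0,0,0,0,0,0,50,0,0,0,0,0,0,50,0,0,0,0,0,0,50]}}

```text
t: 21.48
ee_pos: [0.5695, 0.2731, 0.0165]
tool_rot: [0.001, 0.707, 0.707, 0.002]
ft_force: [0.4, -0.1, 6.0]
grip_width: 0.0586
gripper_force: 76.3
```

>>> {"name": "carry_out", "arguments": {"commands": [0,0,8,0,0,0,50,0,0,20,0,0,0,50,0,0,25,0,0,0,50,0,-12,10,0,0,0,50,-6,-30,0,0,0,0,50,-6,-40,0,0,0,0,50,-6,-45,0,0,0,0,50,-6,-45,0,0,0,0,50]}}

```text
t: 22.48
ee_pos: [0.5424, 0.098, 0.0773]
tool_rot: [-0.0, 0.707, 0.707, -0.001]
ft_force: [1.7, -0.7, -5.3]
grip_width: 0.0591
gripper_force: 77.4
```

>>> {"name": "carry_out", "arguments": {"commands": [-6,-40,0,0,0,0,50,0,-28,0,0,0,0,50,0,-12.5,0,0,0,0,50,0,0,-10,0,0,0,50,0,0,0,0,0,0,50,0,0,0,0,0,0,50]}}

```text
t: 23.22
ee_pos: [0.5375, 0.0218, 0.0669]
tool_rot: [-0.0, 0.706, 0.708, -0.0]
ft_force: [1.0, -0.4, -5.7]
grip_width: 0.0585
gripper_force: 77.2
```

```bash
python3 - <<'E'
from h import *
w=snapshot("wrist"); s=snapshot("side"); print(sense()["ee_pos"])
cv2.imwrite("pics/w5.png",np.hstack([cv2.resize(w["color"][140:480,120:540],(420,340)),cv2.resize(s["color"][150:320,250:430],(360,340),interpolation=cv2.INTER_CUBIC)]))
print([np.round(proj(w,p)) for p in([.5385,.02,.008],[.5385,.02,.108])], [np.round(proj(s,p)) for p in([.5385,.02,.008],[.53,-.2575,.003])])
E
```

```text
[0.53776646 0.02123865 0.06730334]
[array([331., 267.]), array([332., 376.])] [array([337., 277.]), array([364., 220.])]
```

View pics/w5.png

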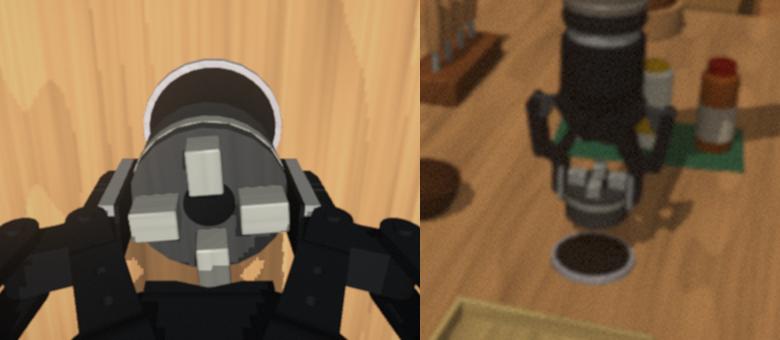

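```bash
python3 - <<'E'
from h import *
w=snapshot("wrist"); e=sense()["ee_pos"]; print(e)
print("far edge",ray(w,333.5,199,.008),"L",ray(w,265,250,.008),"R",ray(w,403,250,.008))
print("chuck hole",ray(w,329,345,.061+.032-.008+.0),ray(w,329,345,e[2]+.027))
for z in (.092,.1): print("chuck far rim",ray(w,329,258,z),"L/R",ray(w,251,330,z),ray(w,408,330,z))
E
```

```text
[0.53780316 0.02097366 0.06739253]
far edge [0.54006544 0.06055333 0.008     ] L [0.49961559 0.02997172 0.008     ] R [0.58140087 0.03008917 0.008     ]
chuck hole [0.53760981 0.01603096 0.085     ] [0.53760688 0.02224362 0.09439253]
chuck far rim [0.53756392 0.05556256 0.092     ] L/R [0.50858656 0.02704494 0.092     ] [0.5669713  0.02714294 0.092     ]
chuck far rim [0.53756441 0.05847471 0.1       ] L/R [0.51056259 0.03190128 0.1       ] [0.56496694 0.0319926  0.1       ]
```

The wrist view puts the stand's ring centre near (540,18.6) mm. The chuck hangs level, about 2 mm off in each axis, so I'm correcting and lowering.

>>> {"name": "carry_out", "arguments": {"commands": [2,-2,-15,0,0,0,50,0,0,-20,0,0,0,50,0,0,-10,0,0,0,50,0,0,-3,0,0,0,50,0,0,0,0,0,0,50]}}

```text
t: 24.0
ee_pos: [0.5399, 0.018, 0.0194]
tool_rot: [0.0, 0.707, 0.707, 0.0]
ft_force: [-0.0, 0.0, -4.9]
grip_width: 0.0587
gripper_force: 77.2
```

>>> {"name": "carry_out", "arguments": {"commands": [0,0,-2,0,0,0,50,0,0,-1,0,0,0,50,0,0,0,0,0,0,50]}}

```text
t: 24.38
ee_pos: [0.5399, 0.0182, 0.0167]
tool_rot: [0.0, 0.707, 0.707, 0.0]
ft_force: [0.5, 1.0, -3.9]
grip_width: 0.0587
gripper_force: 77.7
```

>>> {"name": "carry_out", "arguments": {"commands": [0,0,-1,0,0,0,50,0,0,0,0,0,0,50,0,0,0,0,0,0,80,0,0,0,0,0,0,80,0,0,0,0,0,0,80,0,0,10,0,0,0,80,0,0,40,0,0,0,80,0,0,50,0,0,0,80], "grip_force": 50}}

```text
t: 25.38
ee_pos: [0.5389, 0.018, 0.1162]
tool_rot: [-0.0, 0.707, 0.707, -0.001]
ft_force: [0.4, 0.3, -0.2]
grip_width: 0.0802
gripper_force: 0.0
```

>>> {"name": "carry_out", "arguments": {"commands": [0,0,50,0,0,0,62,8,-20,25,0,0,0,62,12,-45,0,0,0,0,62,14,-55,0,0,0,0,62,14,-55,0,0,0,0,62,14,-50,0,0,0,0,62,8,-30,0,0,0,0,62,0,-13,0,0,0,0,62]}}

```text
t: 26.38
ee_pos: [0.6093, -0.2522, 0.1908]
tool_rot: [0.0, 0.708, 0.706, -0.0]
ft_force: [0.0, 0.7, 0.5]
grip_width: 0.062
gripper_force: 0.0
```

>>> {"name": "carry_out", "arguments": {"commands": [0,0,0,0,0,0,62,0,0,0,0,0,0,62]}}

```text
t: 26.62
ee_pos: [0.6098, -0.2476, 0.1904]
tool_rot: [-0.001, 0.706, 0.708, 0.001]
ft_force: [-0.1, 0.3, -0.1]
grip_width: 0.0618
gripper_force: 0.0
```

```bash
python3 - <<'E'
from h import *
w=snapshot("wrist"); s=snapshot("top"); print(sense()["ee_pos"])
cv2.imwrite("pics/w6.png",np.hstack([cv2.resize(w["color"],(480,360)),cv2.resize(s["color"][225:285,285:340],(310,360),interpolation=cv2.INTER_CUBIC)]))
print([np.round(np.array(proj(w,p))*.75) for p in([.61,-.25,.119],[.53,-.2575,.11])])
for p in ([.5392,.019,.008],[.5392,.019,.053]): a=np.array(proj(s,p)); print((a-[285,225])*[310/55,6]+[480,0])
E
```

```text
[ 0.60993892 -0.24775737  0.19041481]
[array([247., 196.]), array([157., 200.])]
[629.68645609 163.94300299]
[626.23691906 145.4316967 ]
```

View pics/w6.png

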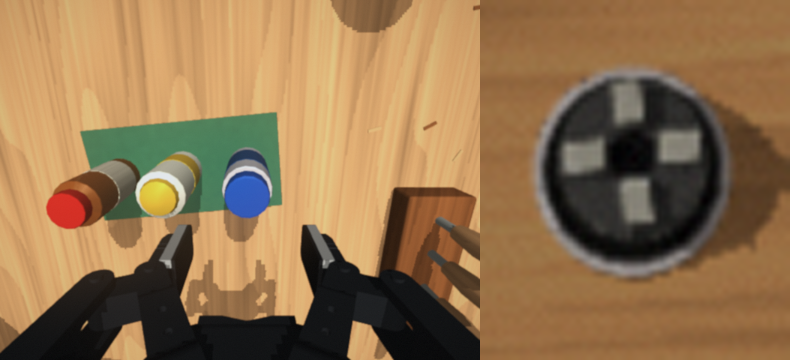

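The chuck's jaws centre on (631,150) and the stand's ring on (632,172) in the right half. Allowing for height that is about 1.5 mm off centre. The blue cap at (247,193) lies between the pads.

>>> {"name": "carry_out", "arguments": {"commands": [0,0,-30,0,0,0,62,0,0,-40,0,0,0,62,0,0,-36,0,0,0,62,0,0,-20,0,0,0,62,0,0,0,0,0,0,62,0,0,0,0,0,0,40,0,0,0,0,0,0,40,0,0,0,0,0,0,40]}}

```text
t: 27.72
ee_pos: [0.6107, -0.2504, 0.066]
tool_rot: [0.001, 0.707, 0.707, 0.001]
ft_force: [-1.2, -0.1, 4.1]
grip_width: 0.0461
gripper_force: 51.6
```

```bash
python3 - <<'E'
from h import *
q=sense(); print(q["t"],q["ee_pos"],q["grip_width"],q["ft_force"],q["gripper_force"])
E
```

```text
27.725 [ 0.61066996 -0.25044388  0.06604979] 0.046127961707280715 [-1.1923333  -0.09300463  4.053192  ] 51.57386362552643
```

>>> {"name": "carry_out", "arguments": {"commands": [0,0,10,0,0,0,40,0,0,25,0,0,0,40,0,15,30,0,0,0,40,0,35,25,0,0,0,40,-12,50,0,0,0,0,40,-12,50,0,0,0,0,40,-12,50,0,0,0,0,40,-12,50,0,0,0,0,40]}}

```text
t: 28.72
ee_pos: [0.5607, 0.0018, 0.1545]
tool_rot: [-0.0, 0.707, 0.707, 0.0]
ft_force: [-0.2, 0.2, -2.8]
grip_width: 0.0458
gripper_force: 51.8
```

>>> {"name": "carry_out", "arguments": {"commands": [-13,50,0,0,0,0,40,-13,50,0,0,0,0,40,-13,50,0,0,0,0,40,-13,50,0,0,0,0,40,0,50,0,0,0,0,40,0,45,0,0,0,0,40,0,29.5,-15,0,0,0,40,0,0,-30,0,0,0,40]}}

```text
t: 29.72
ee_pos: [0.5094, 0.3295, 0.11]
tool_rot: [-0.001, 0.705, 0.709, 0.002]
ft_force: [-0.0, -1.3, -1.8]
grip_width: 0.0458
gripper_force: 51.8
```

>>> {"name": "carry_out", "arguments": {"commands": [0,0,-25,0,0,0,40,0,0,-3,0,0,0,40,0,0,0,0,0,0,40,0,0,0,0,0,0,40]}}

```text
t: 30.22
ee_pos: [0.5106, 0.325, 0.0828]
tool_rot: [0.0, 0.707, 0.707, 0.001]
ft_force: [0.7, 0.0, -1.8]
grip_width: 0.0457
gripper_force: 51.9
```

```bash
python3 - <<'E'
from h import *
q=sense(); print(q["t"],q["ee_pos"],q["grip_width"],q["ft_force"],q["gripper_force"])
E
```

```text
30.225 [0.51057499 0.32504016 0.08277499] 0.04574482322122133 [ 0.6970035   0.01196799 -1.82391401] 51.89780831336975
```

>>> {"name": "carry_out", "arguments": {"commands": [0,-1,-6,0,0,0,40,0,0,-4,0,0,0,40,0,0,-1,0,0,0,40,0,0,0,0,0,0,40]}}

```text
t: 30.72
ee_pos: [0.5099, 0.3238, 0.073]
tool_rot: [-0.0, 0.707, 0.707, 0.0]
ft_force: [-4.6, -1.7, 13.6]
grip_width: 0.0458
gripper_force: 53.6
```

>>> {"name": "carry_out", "arguments": {"commands": [0,0,1,0,0,0,40,0,0,0,0,0,0,64,0,0,0,0,0,0,64,0,0,5,0,0,0,64,0,0,40,0,0,0,64,0,0,50,0,0,0,64,0,-20,25,0,0,0,62,0,-50,0,0,0,0,62]}}

```text
t: 31.72
ee_pos: [0.5111, 0.2566, 0.1943]
tool_rot: [0.0, 0.705, 0.709, 0.003]
ft_force: [0.3, -1.4, -0.2]
grip_width: 0.0621
gripper_force: 0.0
```

>>> {"name": "carry_out", "arguments": {"commands": [4,-60,0,0,0,0,62,4,-60,0,0,0,0,62,4,-60,0,0,0,0,62,4,-60,0,0,0,0,62,4,-60,0,0,0,0,62,0,-60,0,0,0,0,62,0,-60,0,0,0,0,62,0,-50,0,0,0,0,62]}}

```text
t: 32.72
ee_pos: [0.5293, -0.219, 0.1918]
tool_rot: [0.001, 0.708, 0.707, 0.0]
ft_force: [0.8, -0.0, 1.0]
grip_width: 0.0622
gripper_force: 0.0
```

>>> {"name": "carry_out", "arguments": {"commands": [0,-30,0,0,0,0,62,0,-11,0,0,0,0,62,0,0,0,0,0,0,62,0,0,0,0,0,0,62]}}

```text
t: 33.22
ee_pos: [0.5302, -0.2552, 0.1912]
tool_rot: [-0.0, 0.706, 0.708, 0.001]
ft_force: [0.5, -0.1, 1.0]
grip_width: 0.0619
gripper_force: 0.0
```

```bash
python3 - <<'E'
from h import *
w=snapshot("wrist"); s=snapshot("top"); print(sense()["ee_pos"])
cv2.imwrite("pics/w7.png",np.hstack([cv2.resize(w["color"],(400,300)),cv2.resize(s["color"][200:300,155:275],(360,300),interpolation=cv2.INTER_CUBIC)]))
print([np.round(np.array(proj(w,p))*.625) for p in([.53,-.2575,.112],[.45,-.265,.116])])
for p in ([.51,.3235,.126],): a=np.array(proj(s,p)); print((a-[155,200])*3+[400,0])
E
```

```text
[ 0.53013779 -0.2554624   0.19125232]
[array([206., 160.]), array([129., 168.])]
[438.36073653 179.40404923]
```

View pics/w7.png

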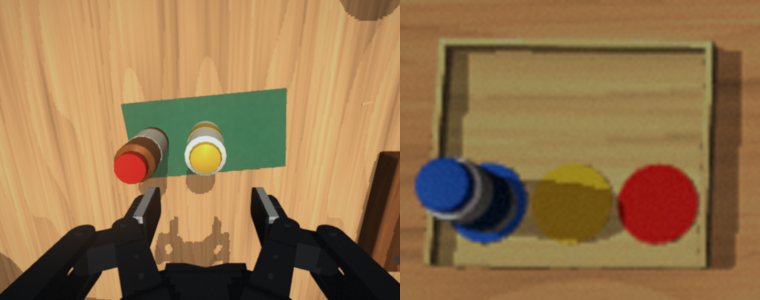

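Yellow cap is at (206,158) between the pads. Blue is back on its disc with its cap near (444,186), a few mm from its first place, which I'll check closer.

>>> {"name": "carry_out", "arguments": {"commands": [0,0,-30,0,0,0,62,0,0,-40,0,0,0,62,0,0,-36,0,0,0,62,0,0,-21,0,0,0,62,0,0,0,0,0,0,62,0,0,0,0,0,0,40,0,0,0,0,0,0,40,0,0,0,0,0,0,40]}}

```text
t: 34.33
ee_pos: [0.53, -0.257, 0.0647]
tool_rot: [0.0, 0.707, 0.707, 0.0]
ft_force: [0.4, 0.5, 2.0]
grip_width: 0.046
gripper_force: 51.6
```

```bash
python3 - <<'E'
from h import *
q=sense(); print(q["t"],q["ee_pos"],q["grip_width"],q["ft_force"],q["gripper_force"])
s=snapshot("top")
a=cv2.imread("pics/top0.png")
for im in (a,s["color"]):
    m=cv2.inRange(cv2.cvtColor(im,cv2.COLOR_BGR2HSV),(108,150,140),(125,255,255)); m[:240]=0; m[290:]=0; m[:,:155]=0; m[:,185:]=0
    n,l,st,c=cv2.connectedComponentsWithStats(m); i=1+st[1:,4].argmax(); print(st[i],c[i],ray(s,*c[i],.126))
E
```

```text
34.325 [ 0.52999096 -0.25697482  0.06471086] 0.045952547522296404 [0.39381851 0.52799142 2.02200413] 51.597603214904666Traceback (most recent call last):
  File "<stdin>", line 7, in <module>
ValueError: attempt to get argmax of an empty sequence
```

>>> {"name": "carry_out", "arguments": {"commands": [0,0,10,0,0,0,40,0,0,25,0,0,0,40,0,15,30,0,0,0,40,0,35,25,0,0,0,40,0,50,0,0,0,0,40,0,50,0,0,0,0,40,-4,50,0,0,0,0,40,-4,50,0,0,0,0,40]}}

```text
t: 35.38
ee_pos: [0.5211, -0.0061, 0.1547]
tool_rot: [0.0, 0.707, 0.707, 0.0]
ft_force: [0.7, -0.2, -1.9]
grip_width: 0.0461
gripper_force: 51.6
```

>>> {"name": "carry_out", "arguments": {"commands": [-4,50,0,0,0,0,40,-4,50,0,0,0,0,40,-4,50,0,0,0,0,40,0,50,0,0,0,0,40,0,40,0,0,0,0,40,0,23.5,-15,0,0,0,40,0,0,-30,0,0,0,40,0,0,-25,0,0,0,40]}}

```text
t: 36.38
ee_pos: [0.509, 0.2547, 0.0824]
tool_rot: [0.0, 0.707, 0.707, -0.001]
ft_force: [0.1, 0.6, -2.4]
grip_width: 0.0459
gripper_force: 51.6
```

>>> {"name": "carry_out", "arguments": {"commands": [0,0,-3,0,0,0,40,0,0,0,0,0,0,40,0,0,0,0,0,0,40]}}

```text
t: 36.75
ee_pos: [0.5105, 0.2561, 0.0824]
tool_rot: [0.0, 0.707, 0.707, 0.001]
ft_force: [-0.4, 0.4, -2.2]
grip_width: 0.0459
gripper_force: 51.8
```

>>> {"name": "carry_out", "arguments": {"commands": [-1,0,-6,0,0,0,40,0,0,-3,0,0,0,40,0,0,-1,0,0,0,40,0,0,0,0,0,0,40]}}

```text
t: 37.25
ee_pos: [0.5084, 0.2562, 0.0717]
tool_rot: [-0.0, 0.707, 0.707, -0.0]
ft_force: [-2.5, -1.1, 3.1]
grip_width: 0.0457
gripper_force: 52.2
```

>>> {"name": "carry_out", "arguments": {"commands": [0,0,0,0,0,0,64,0,0,0,0,0,0,64,0,0,5,0,0,0,64,0,0,40,0,0,0,64,0,0,50,0,0,0,64,0,-20,25,0,0,0,66,0,-50,0,0,0,0,66,0,-60,0,0,0,0,66]}}

```text
t: 38.25
ee_pos: [0.5091, 0.1259, 0.1923]
tool_rot: [0.0, 0.706, 0.708, 0.001]
ft_force: [1.4, -0.2, -0.5]
grip_width: 0.066
gripper_force: 0.0
```

>>> {"name": "carry_out", "arguments": {"commands": [-10,-60,0,0,0,0,66,-12,-60,0,0,0,0,66,-12,-60,0,0,0,0,66,-12,-60,0,0,0,0,66,-12,-60,0,0,0,0,66,0,-50,0,0,0,0,66,0,-30,0,0,0,0,66,0,-11,0,0,0,0,66]}}

```text
t: 39.25
ee_pos: [0.4501, -0.267, 0.1917]
tool_rot: [0.001, 0.708, 0.706, -0.0]
ft_force: [0.3, 1.0, 0.3]
grip_width: 0.0659
gripper_force: 0.0
```

>>> {"name": "carry_out", "arguments": {"commands": [0,0,0,0,0,0,66,0,0,0,0,0,0,66]}}

```text
t: 39.5
ee_pos: [0.4511, -0.2631, 0.1912]
tool_rot: [-0.0, 0.706, 0.708, 0.0]
ft_force: [0.3, -0.1, -0.2]
grip_width: 0.0657
gripper_force: 0.0
```

```bash
python3 - <<'E'
from h import *
w=snapshot("wrist"); s=snapshot("top"); print(sense()["ee_pos"])
cv2.imwrite("pics/w8.png",np.hstack([cv2.resize(w["color"],(400,300)),cv2.resize(s["color"][200:300,155:275],(360,300),interpolation=cv2.INTER_CUBIC)]))
print([np.round(np.array(proj(w,p))*.625) for p in([.45,-.265,.116],)])
E
```

```text
[ 0.45107761 -0.26322295  0.19126557]
[array([205., 161.])]
```

View pics/w8.png

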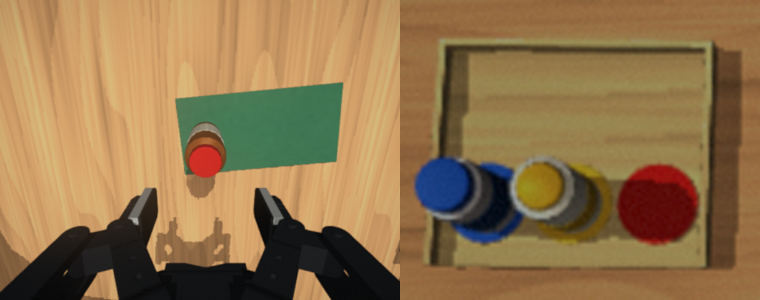

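Red cap is at (205,161), where predicted, between the pads. Yellow now stands on its disc with its cap at (541,186).

>>> {"name": "carry_out", "arguments": {"commands": [0,0,-30,0,0,0,66,0,0,-40,0,0,0,66,0,0,-36,0,0,0,66,0,0,-21,0,0,0,66,0,0,0,0,0,0,66,0,0,0,0,0,0,40,0,0,0,0,0,0,40,0,0,0,0,0,0,40]}}

```text
t: 40.6
ee_pos: [0.4514, -0.265, 0.0656]
tool_rot: [0.001, 0.707, 0.707, 0.001]
ft_force: [-2.0, 0.2, 6.9]
grip_width: 0.046
gripper_force: 51.8
```

```bash
python3 - <<'E'
from h import *
q=sense(); print(q["t"],q["ee_pos"],q["grip_width"],q["ft_force"],q["gripper_force"])
E
```

```text
40.6 [ 0.45136088 -0.26504217  0.06559843] 0.045990820133210854 [-1.97198886  0.19346163  6.87594122] 51.77285347133875
```

>>> {"name": "carry_out", "arguments": {"commands": [0,0,10,0,0,0,40,0,0,25,0,0,0,40,0,15,30,0,0,0,40,0,35,25,0,0,0,40,10,50,0,0,0,0,40,10,50,0,0,0,0,40,10,50,0,0,0,0,40,10,50,0,0,0,0,40]}}

```text
t: 41.6
ee_pos: [0.4907, -0.0133, 0.1548]
tool_rot: [0.0, 0.707, 0.707, 0.001]
ft_force: [1.2, 0.1, -2.8]
grip_width: 0.0457
gripper_force: 51.8
```

>>> {"name": "carry_out", "arguments": {"commands": [10,50,0,0,0,0,40,5.5,50,0,0,0,0,40,0,50,0,0,0,0,40,0,36,0,0,0,0,40,0,18.5,-15,0,0,0,40,0,0,-30,0,0,0,40,0,0,-25,0,0,0,40,0,0,-3,0,0,0,40]}}

```text
t: 42.6
ee_pos: [0.5042, 0.1875, 0.079]
tool_rot: [-0.0, 0.708, 0.706, -0.003]
ft_force: [0.5, -0.5, -2.6]
grip_width: 0.0458
gripper_force: 51.9
```

>>> {"name": "carry_out", "arguments": {"commands": [0,0,0,0,0,0,40,0,0,0,0,0,0,40]}}

```text
t: 42.85
ee_pos: [0.507, 0.1895, 0.0824]
tool_rot: [0.0, 0.707, 0.707, 0.001]
ft_force: [-0.5, 0.4, -3.1]
grip_width: 0.0458
gripper_force: 52.0
```

>>> {"name": "carry_out", "arguments": {"commands": [0,0,-6,0,0,0,40,0,0,-3,0,0,0,40,0,0,-1,0,0,0,40,0,0,0,0,0,0,40]}}

```text
t: 43.35
ee_pos: [0.5062, 0.1898, 0.0726]
tool_rot: [-0.001, 0.707, 0.707, 0.0]
ft_force: [-2.9, -0.6, 8.3]
grip_width: 0.0459
gripper_force: 53.1
```

>>> {"name": "carry_out", "arguments": {"commands": [0,0,0,0,0,0,64,0,0,0,0,0,0,64,0,0,5,0,0,0,64,0,0,40,0,0,0,64,0,0,50,0,0,0,64,0,-20,35,0,0,0,66,0,-40,20,0,0,0,66,0,-30,0,0,0,0,66]}}

```text
t: 44.35
ee_pos: [0.5075, 0.0981, 0.2237]
tool_rot: [0.001, 0.707, 0.707, 0.002]
ft_force: [-0.2, 0.4, -0.7]
grip_width: 0.0658
gripper_force: 0.0
```

>>> {"name": "carry_out", "arguments": {"commands": [0,-10,0,0,0,0,66,0,0,0,0,0,0,66,0,0,0,0,0,0,66]}}

```text
t: 44.72
ee_pos: [0.5059, 0.0913, 0.2209]
tool_rot: [-0.0, 0.706, 0.708, -0.0]
ft_force: [0.3, -0.1, 0.6]
grip_width: 0.0657
gripper_force: 0.0
```

```bash
python3 - <<'E'
from h import *
w=snapshot("wrist"); s=snapshot("top"); print(sense()["ee_pos"])
cv2.imwrite("pics/w9.png",np.hstack([cv2.resize(w["color"],(400,300)),cv2.resize(s["color"][200:300,155:275],(360,300),interpolation=cv2.INTER_CUBIC)]))
for p in([.507,.1885,.123],[.5085,.256,.117],[.51,.3235,.126]):print(np.round(np.array(proj(w,p))*.625), np.round((np.array(proj(s,p))-[155,200])*3+[400,0]))
E
```

```text
[0.50601634 0.09108466 0.22099046]
[207.  59.] [628. 181.]
[209. -18.] [536. 182.]
[ 212. -123.] [438. 179.]
```

View pics/w9.png

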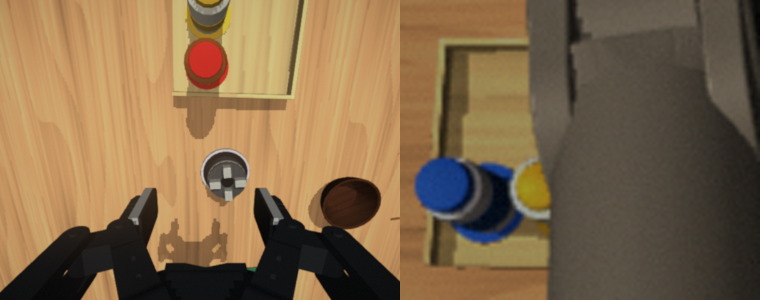

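The red cap sits at (206,61) against a predicted (207,59), on its disc. Blue, yellow and the chuck are within about 3 mm of their centres, and the gripper is clear, so I'm handing in.

```bash
python3 -c "
from h import *
print(close_job())"
```

```text
the job is handed in; nothing more can be done
None
```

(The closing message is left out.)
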